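# Stand the leaning lanterns up

## Task

Two lanterns, one copper and one dark steel, lean back on wooden props. Push each one gently at the back of its top, with the fingers, so that it tips up and stands upright on its own base, its foot still on its spot and square to its prop, in either order. Do not grip or lift the lanterns, do not shove them along the bench or knock them over, and leave the copper vent cap, the rivet bowl and the hammer where they are.

Things in the scene. Friction and masses are not known exactly. Their poses are not given: they have to be found in the camera images.
- copper_lantern: copper-coloured square lantern frame, 90 x 90 x 170 mm high plus a low collar (52 mm across, 12 high) on its flat top; 0.3 to 0.6 kg. Its back (-x) is a closed flat sheet, the other sides are open. Origin: centre of its base's underside; z runs base to top, x back to front. It starts leaning back 43 degrees on its prop, the base's back edge on the bench; it is loose
- copper_lantern_topback (a point): middle of the lantern's upper back edge, where top meets back sheet: 45 mm behind its axis, 170 mm above its base. At the start 124 mm high and 116 mm from the prop's origin on the prop's -x side, with nothing over 45 mm high behind it. Pushed towards the prop's +x it swings about the foot edge; leaning less than about 30 degrees, the lantern drops onto its base by itself
- copper_prop: wooden prop of the copper lantern, fixed: an 80 mm wide board sloping 43 degrees from vertical, up to 74 mm high. Origin: on the bench, middle of the line where the lantern's back base edge rests. Own x is level and points from the prop towards the lantern's foot, the way to push; the prop lies at -x, out to 93 mm. The top 70 mm of the lantern's back stick out past the board, over free bench
- dark_lantern: dark steel square lantern frame, 90 x 90 x 150 mm high plus a low collar (52 mm across, 12 high) on its flat top; 0.3 to 0.6 kg. Its back (-x) is a closed flat sheet, the other sides are open. Origin: centre of its base's underside; z runs base to top, x back to front. It starts leaning back 43 degrees on its prop, the base's back edge on the bench; it is loose
- dark_lantern_topback (a point): middle of the lantern's upper back edge, where top meets back sheet: 45 mm behind its axis, 150 mm above its base. At the start 110 mm high and 102 mm from the prop's origin on the prop's -x side, with nothing over 45 mm high behind it. Pushed towards the prop's +x it swings about the foot edge; leaning less than about 30 degrees, the lantern drops onto its base by itself
- dark_prop: wooden prop of the dark lantern, fixed: an 80 mm wide board sloping 43 degrees from vertical, up to 74 mm high. Origin: on the bench, middle of the line where the lantern's back base edge rests. Own x is level and points from the prop towards the lantern's foot, the way to push; the prop lies at -x, out to 93 mm. The top 50 mm of the lantern's back stick out past the board, over free bench
- vent_cap: loose domed copper vent cap, 72 mm across, 73 mm high, standing between the lanterns' feet; origin at the centre of its underside. To be left alone
- rivet_bowl: loose open dark steel bowl, 90 mm across, 40 mm high, beside the lanterns on the robot's right; origin at the centre of its underside. To be left alone
- hammer: loose hammer lying on the bench on the robot's left, 260 mm long, handle towards its own -x; origin under its middle. To be left alone
Things that resemble listed ones, but are neither listed nor needed, are in the scene too. Of the things shaped like the copper_lantern, the copper one is meant.

How it is judged:
At the end, for the whole second after the job is handed in: Both lanterns upright (within 3.4 degrees, base within 6 mm of the bench), at rest, turned under 8.6 degrees from their props, base centre within 15 mm sideways of the prop's middle and 30 to 65 mm before its origin; vent cap, rivet bowl and hammer within 25 mm of their starts (angle between each of copper_lantern, dark_lantern's own z axis and vertical below 0.06 rad and height (world z) of each of copper_lantern, dark_lantern below 0.006 m and linear speed of each of copper_lantern, dark_lantern below 0.02 m/s and angular speed of each of copper_lantern, dark_lantern below 0.1 rad/s and distance of each of copper_lantern, dark_lantern from where it was at the start of the episode below 0.09 m and distance of each of vent_cap, rivet_bowl, hammer from where it was at the start of the episode below 0.025 m and angle between the x axis of copper_lantern and the x axis of copper_prop, either way round below 0.15 rad and y of copper_lantern in the frame of copper_prop between -0.015 and 0.015 m and x of copper_lantern in the frame of copper_prop between 0.03 and 0.065 m and angle between the x axis of dark_lantern and the x axis of dark_prop, either way round below 0.15 rad and y of dark_lantern in the frame of dark_prop between -0.015 and 0.015 m and x of dark_lantern in the frame of dark_prop between 0.03 and 0.065 m); the robot touches nothing.
It fails at once if a lantern is lifted off the bench (height (world z) of any of copper_lantern, dark_lantern above 0.055 m).
It fails at once if a lantern is knocked over flat (angle between any of copper_lantern, dark_lantern's own z axis and vertical above 1.1 rad).
It fails at once if a lantern is shoved or carried off its spot (base centre over 90 mm from its start) (distance of any of copper_lantern, dark_lantern from where it was at the start of the episode above 0.09 m).
It fails at once if a lantern is gripped or pushed hard (over 25 N) (contact force between any of the fingers, the arm and copper_lantern above 25 N or contact force between any of the fingers, the arm and dark_lantern above 25 N).
It fails at once if the vent cap, rivet bowl or hammer is disturbed (moved over 25 mm) (distance of any of vent_cap, rivet_bowl, hammer from where it was at the start of the episode above 0.025 m).
It also fails if it takes over 48 s, if anything falls off the work surface, if the arm or the gripper's body presses on something with over 40 N, if the wrist force passes 120 N, or if a joint passes its speed limit or range.

## Robot

A 6-joint arm with a two-finger parallel gripper is mounted at the origin on the work surface. World frame = base frame: x ahead of the robot, y to its left, z up, the work surface at z = 0. Lengths are in m, angles in rad, forces in N, time in s.
With the tool pointing down it reaches from about 0.3 to 0.875 m from the base axis. Payload 6.4 kg.
Tool frame: the origin (TCP) lies on the centre line of the jaws, within the pads' length; the fingertips stand 25 mm ahead of it and the grasp point (between the pads) lies 6 mm ahead of it; z points along the fingers, y is the line along which they close (so a half turn about z gives the same grasp; the last joint's range is limited). The gripper opens to 85 mm and grips with 20 to 120 N. Pads are 22 mm wide; open, the fingers measure 114 mm over their backs; the gripper's body (76 mm by 85 mm) begins 54 mm behind the grasp point. The pads swing forward as they close: fully open they stand 13 mm farther back than shut.
Start: joints at [1.015, 0.181, 1.607, -0, 1.354, -0.206], TCP at [0.197, 0.54, 0.256] pointing down, gripper open.
Joint ranges: [-2.99, 2.99], [-0.89, 2.07], [0.3, 2.58], [-1.14, 4.28], [0, 2.63], [-3.12, 3.12]. Speed limits (rad/s): [2.57, 2.57, 3.01, 3.14, 3.14, 3.14].

## Interface

Orientations are given as a unit quaternion [w, x, y, z].
In Python, from bench import get_obs, camera, hand_in, spot_in gives the robot as it stands.
- The arm moves only by the shell command python3 -m jog 'ROWS'. ROWS is JSON, one flat list of numbers, 7 for each row, row after row: the shift along the tool's x, y, z in m, then the turn, a rotation vector about the tool's x, y, z in rad, then the closure, from 0 (fully open) to 1 (shut). A call has 1 to 20 rows; each row is the pose to reach, as a shift and turn from the pose commanded when the call began, along the tool's axes at that moment; what a row does not reach only later rows make up. A row lasts 1/8 s, in which the tool goes at most 62.5 mm and 10.7 degrees, less where a joint would pass 70% of its speed; a pose out of reach is approached as far as the arm can. A call with a gripper value outside its range is refused whole. The fingers move at their own pace and stop on an object; the grip force is fixed at half the most. Time passes only in rows, so rows that repeat a pose let the fingers close. It gives the time, the measured TCP pose, the force, the opening and the grip force at its end, in the units of the state.
- get_obs(): the state, without advancing time (a new reading comes with each control period).
- camera(name): name is "scene" or "top" or "wrist"; returns a dict with "frame" (384x512x3 uint8, red, green, blue), "mtx" (3x3 intrinsics, pixels), "distortion" ([k1, k2, p1, p2, k3] as OpenCV has them; the pictures are not rectified), "extrinsics" (4x4, takes a point from camera to world coordinates). Camera axes: x right, y up, looking along -z (the intrinsics and any distortion apply to the point x, -y, -z); pixel columns grow to the right and rows downward; lengths in m; the calibration is good to about 2 mm. A picture is of the moment at which its call begins. There is no depth.
- hand_in(): hands the job in; it is judged then, once.
Trained networks look in a picture, given as the dict that the camera call returned (one of the last four; its "shot" number tells which), for a name from the list of things; names that differ only in an ending like _2 or _b are one class to them, and where a whole thing is asked for, a point or a joint stands for the part that bears it (a point fixed in the world has none). Each returns a list of dicts, best first, with "confidence" (0 to 1); they miss things now and then, are a little off and sometimes report something else, mostly with a low value. They report only what shows in the picture. A call takes as long as a camera call. They do not tell look-alikes from the thing itself.
- spot_in(picture, name): "xyz" ([x, y, z] in m, in world coordinates, good to about 4 mm: the middle of the surface that is visible of it).
The state is a dict: "time_s": time; "q": joint angles; "dq": joint speeds; "joint_efforts": joint torques, N m; "eef_pos": TCP position; "eef_rot": TCP orientation; "wrist_force": force on the tool from outside, world axes, zero at the start; "torque": the same for the moment, N m; "opening": opening from 0.0 (shut) to 1.0 (fully open); "grasp_force": force on a finger pad.
Only numpy, scipy, OpenCV 4.12 (cv2) and the standard library are available. Lean on these libraries where they do the work, as an engineer would, in place of code of your own. Each camera call takes 0.05 s, during which the arm holds its last target. There are 200 camera calls.

## Working session

There is one attempt and no reset: what is moved stays moved. The work goes in short steps, Python scripts to look and compute and a shell command to move; the robot and the scene stay as the last step left them, time stands still between calls to the robot, and variables do not carry over. Pictures are saved under pics/ and viewed, at most 10 in all, crops included, and the job is handed in when it is done.

```bash
mkdir -p pics; python3 - <<'E'
from bench import *
import cv2
for n in("top","scene"):
    p=camera(n); cv2.imwrite(f"pics/{n}0.png",p["frame"][:,:,::-1])
    for k in["copper_lantern","copper_lantern_topback","copper_prop","dark_lantern","dark_lantern_topback","dark_prop","vent_cap","rivet_bowl","hammer"]:
        print(n,k,[(r["xyz"],r["confidence"]) for r in spot_in(p,k)][:4])
o=get_obs();print(o["eef_pos"],o["eef_rot"],o["time_s"])
E
```

```text
top copper_lantern [([0.5215, -0.1715, 0.1385], 0.83), ([0.7649, -0.2362, 0.0824], 0.56), ([0.6274, -0.4568, 0.0214], 0.38)]
top copper_lantern_topback [([0.5216, -0.1688, 0.1419], 0.81), ([0.7674, -0.2343, 0.0763], 0.72)]
top copper_prop []
top dark_lantern [([0.5544, 0.2059, 0.1316], 0.55), ([0.6383, 0.4474, 0.0229], 0.43)]
top dark_lantern_topback [([0.5532, 0.2129, 0.1325], 0.6)]
top dark_prop [([0.5125, 0.1686, 0.0104], 0.48)]
top vent_cap [([0.6282, -0.0109, 0.0642], 0.63)]
top rivet_bowl [([0.6283, -0.4544, 0.0229], 0.72)]
top hammer []
scene copper_lantern [([0.5348, -0.1749, 0.0898], 0.91)]
scene copper_lantern_topback [([0.7713, -0.2438, 0.0544], 0.86), ([0.534, -0.1772, 0.0917], 0.73)]
scene copper_prop [([0.5252, -0.1396, 0.0126], 0.8)]
scene dark_lantern [([0.5578, 0.202, 0.0723], 0.58)]
scene dark_lantern_topback [([0.5576, 0.2013, 0.075], 0.83)]
scene dark_prop []
scene vent_cap [([0.6471, 0.0035, 0.0543], 0.55)]
scene rivet_bowl [([0.62, -0.462, 0.0311], 0.67), ([0.6638, 0.4555, 0.0279], 0.47)]
scene hammer [([0.6617, 0.4553, 0.025], 0.77), ([0.5372, -0.178, 0.0903], 0.31)]
[0.19706557 0.54019492 0.25629219] [1.33589560e-05 1.74016098e-01 9.84742808e-01 1.73849179e-05] 1.0
```

View pics/top0.png

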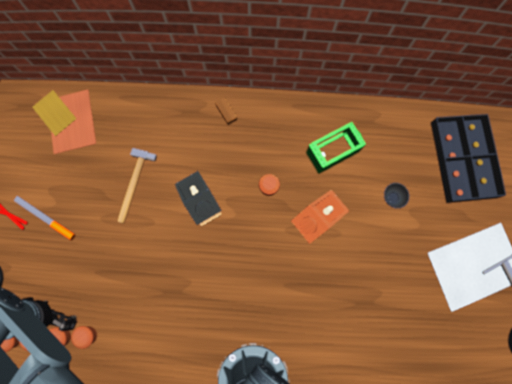

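View pics/scene0.png

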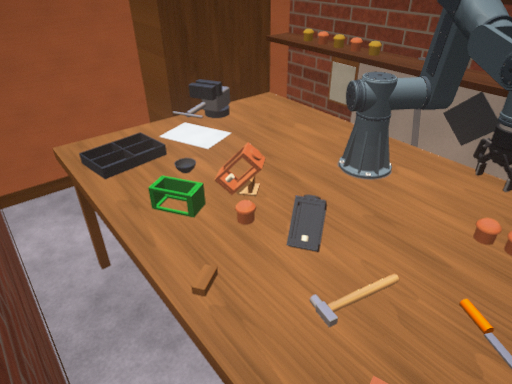

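The copper lantern is near (320,216) in the top view, the dark one near (198,200), and the green look-alike near (336,146). I'll enlarge both to read their orientation.

```bash
python3 - <<'E'
import cv2,numpy as np
t=cv2.imread("pics/top0.png");s=cv2.imread("pics/scene0.png")
f=lambda im,x,y:cv2.resize(im[y:y+75,x:x+100],(400,300),interpolation=cv2.INTER_CUBIC)
cv2.imwrite("pics/crop.png",np.vstack([np.hstack([f(t,150,160),f(t,270,178)]),np.hstack([f(s,260,185),f(s,195,138)])]))
E
```

```text
(no output)
```

View pics/crop.png

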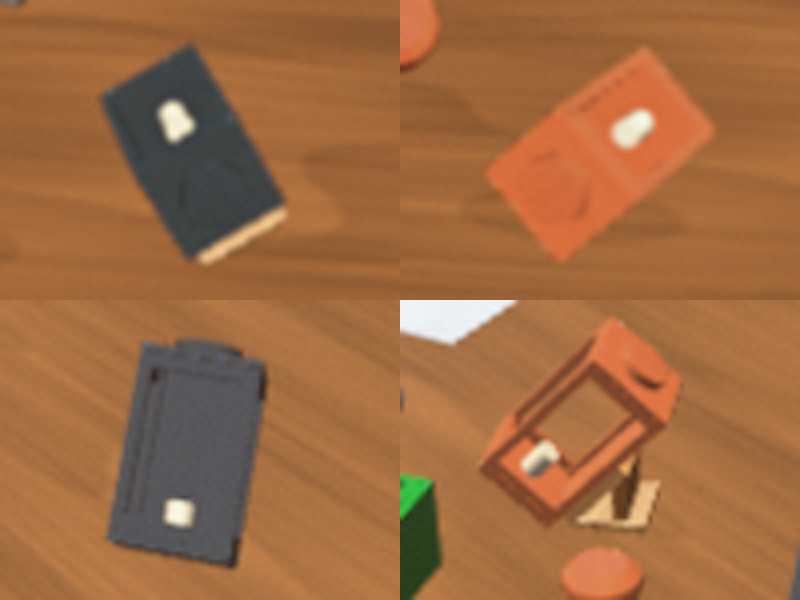

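```bash
cat > h.py <<'E'
import numpy as np,cv2
from bench import *
from scipy.optimize import least_squares
a=np.radians(43)
def pt(P,H,kind,s):
    x,z={"tb":(0,H),"tf":(.09,H),"bf":(.09,0)}[kind]
    X=x*np.cos(a)-z*np.sin(a); Z=x*np.sin(a)+z*np.cos(a); Y=s*.045
    c,n=np.cos(P[2]),np.sin(P[2]); return [P[0]+c*X-n*Y,P[1]+n*X+c*Y,Z]
def proj(cam,p):
    E=np.linalg.inv(cam["extrinsics"]);q=np.atleast_2d(p)@E[:3,:3].T+E[:3,3]
    q=q*[1,-1,-1];return cv2.projectPoints(q,np.zeros(3),np.zeros(3),np.array(cam["mtx"]),np.array(cam["distortion"],float))[0][:,0]
E
python3 - <<'E'
from h import *
T=camera("top");S=camera("scene")
T_=dict(
C=(.17,[.6,-.2,-.7],[(T,270,178,-400,0,[("tb",1,487,173),("tb",-1,562,262),("tf",1,558,108),("tf",-1,638,195),("bf",1,645,45),("bf",-1,716,130)]),
 (S,195,138,-400,-300,[("tb",-1,615,320),("tb",1,683,380),("tf",-1,597,365),("tf",1,660,428),("bf",-1,480,465),("bf",1,550,525)])]),
D=(.15,[.6,.2,.6],[(T,150,160,0,0,[("tb",1,195,258),("tb",-1,288,207),("tf",1,142,172),("tf",-1,232,122),("bf",1,100,97),("bf",-1,190,42)]),
 (S,260,185,0,-300,[("tf",-1,143,345),("tf",1,265,362),("bf",-1,108,540),("bf",1,235,567)])]))
for k,(H,P0,views) in T_.items():
    def res(P,out=False):
        r=[]
        for cam,ox,oy,dx,dy,L in views:
            uv=proj(cam,[pt(P,H,l[0],l[1]) for l in L])
            m=np.array([[ox+(l[2]+dx)/4-.375,oy+(l[3]+dy)/4-.375] for l in L])
            r.append(uv-m)
        return np.vstack(r) if out else np.vstack(r).ravel()
    s=least_squares(res,P0,loss="soft_l1");print(k,s.x,np.degrees(s.x[2]));print(res(s.x,True).round(1).tolist())
    print("topback",pt(s.x,H,"tb",0))
E
```

```text
C [ 0.55065213 -0.20018952 -0.77686946] -44.51134155009294
[[-0.7, 1.0], [0.7, 0.5], [-0.2, -0.4], [0.9, 0.4], [-1.7, -1.2], [-0.4, -2.5], [16.3, 14.2], [-2.8, 10.7], [3.3, -12.4], [-15.6, -17.4], [4.0, -9.7], [-18.1, -13.0]]
topback [np.float64(0.46797415918435403), np.float64(-0.11890992573449063), np.float64(0.124330129275259)]
D [0.58336864 0.223699   0.61344632] 35.14788515473813
[[-1.3, 1.0], [0.3, -1.2], [-2.0, 1.2], [1.5, -1.7], [-0.9, -0.1], [0.1, -0.2], [0.1, -1.0], [-0.0, -0.6], [0.1, 0.3], [-0.8, -0.7]]
topback [np.float64(0.499721312677614), np.float64(0.1648061799354328), np.float64(0.10970305524287556)]
```

```bash
python3 - <<'E'
from h import *
T=camera("top");S=camera("scene")
_p=pt
def pt(P,H,k,s): 
    if k=="bb": return [P[0]-np.sin(P[2])*s*.045,P[1]+np.cos(P[2])*s*.045,0]
    return _p(P,H,k,s)
T_=dict(
C=(.17,[.6,-.2,-.7],[(T,270,178,-400,0,[("tb",1,487,173),("tb",-1,562,262),("tf",1,558,108),("tf",-1,638,195),("bf",1,645,45),("bf",-1,716,130)]),
 (S,195,138,-400,-300,[("tf",-1,615,320),("tb",-1,683,380),("tf",1,597,365),("tb",1,660,428),("bf",1,480,465),("bb",1,550,525)])]),
D=(.15,[.6,.2,.6],[(T,150,160,0,0,[("tb",1,195,258),("tb",-1,288,207),("bf",1,100,97),("bf",-1,190,42)]),
 (S,260,185,0,-300,[("tf",-1,143,345),("tf",1,265,362),("bf",-1,108,540),("bf",1,235,567)])]))
for k,(H,P0,views) in T_.items():
    def res(P,out=False):
        r=[]
        for cam,ox,oy,dx,dy,L in views:
            uv=proj(cam,[pt(P,H,l[0],l[1]) for l in L])
            m=np.array([[ox+(l[2]+dx)/4-.375,oy+(l[3]+dy)/4-.375] for l in L])
            r.append(uv-m)
        return np.vstack(r) if out else np.vstack(r).ravel()
    s=least_squares(res,P0,loss="soft_l1");print(k,s.x,np.degrees(s.x[2]));print(res(s.x,True).round(1).tolist())
    for q in("tb","tf"):print(q,np.round(pt(s.x,H,q,0),4))
E
```

```text
C [ 0.5479305  -0.20187411 -0.83352361] -47.75738525121059
[[-0.9, -0.2], [-0.8, 0.4], [0.3, -0.7], [0.2, 1.2], [0.1, -0.0], [0.3, -0.3], [-0.3, -1.2], [0.1, -0.3], [-0.4, -1.7], [2.3, -0.9], [-0.7, 1.0], [-0.3, 1.2]]
tb [ 0.47   -0.116   0.1243]
tf [ 0.5142 -0.1648  0.1857]
D [0.58345497 0.2237663  0.61588544] 35.28763625949672
[[-1.3, 1.0], [0.3, -1.3], [-0.9, -0.0], [0.1, -0.2], [0.1, -0.9], [-0.1, -0.7], [0.1, 0.4], [-0.7, -0.7]]
tb [0.5    0.1647 0.1097]
tf [0.5537 0.2027 0.1711]
```

```bash
cat >> h.py <<'E'
from scipy.spatial.transform import Rotation as R
PR=dict(C=(.17,[.5479,-.2019,-.8335]),D=(.15,[.5835,.2238,.6159]))
t=.3
def frame(P,sgn=1):
    px=np.array([np.cos(P[2]),np.sin(P[2]),0]);Z=np.array([0,0,1.]);py=np.cross(Z,px)*sgn
    z=-np.cos(t)*Z+np.sin(t)*px
    return R.from_matrix(np.c_[np.cross(py,z),py,z]),px
def target(k,lean,d,up=0,c=.008):
    H,P=PR[k];Rt,px=frame(P);l=np.radians(lean)
    tb=np.r_[P[0],P[1],0]-H*np.sin(l)*px+[0,0,H*np.cos(l)]
    n=np.cos(t)*px+np.sin(t)*np.array([0,0,1.]);z=Rt.as_matrix()[:,2]
    return tb-c*z-(.011+d)*n+[0,0,up],Rt
def row(p,Rt):
    o=get_obs();q=o["eef_rot"];R0=R.from_quat([q[1],q[2],q[3],q[0]])
    return (R0.inv().apply(p-o["eef_pos"])).round(4),(R0.inv()*Rt).as_rotvec().round(3)
E
python3 - <<'E'
from h import *
for a in[("D",43,.06,.11)]:
  p,Rt=target(*a);print(p,row(p,Rt))
E
```

```text
[0.44270208 0.12415205 0.20636381] (array([-0.3734, -0.3066,  0.0499]), array([-0.145, -0.276, -0.958]))
```

```bash
python3 -m jog '[-0.1,-0.08,0.012,-0.037,-0.07,-0.24,0.5,-0.2,-0.16,0.025,-0.075,-0.14,-0.48,0.5,-0.373,-0.307,0.05,-0.145,-0.276,-0.958,0.5,-0.373,-0.307,0.05,-0.145,-0.276,-0.958,0.5,-0.373,-0.307,0.05,-0.145,-0.276,-0.958,0.5,-0.373,-0.307,0.05,-0.145,-0.276,-0.958,0.5,-0.373,-0.307,0.05,-0.145,-0.276,-0.958,0.5,-0.373,-0.307,0.05,-0.145,-0.276,-0.958,0.5,-0.373,-0.307,0.05,-0.145,-0.276,-0.958,0.5,-0.373,-0.307,0.05,-0.145,-0.276,-0.958,0.5,-0.373,-0.307,0.05,-0.145,-0.276,-0.958,0.5,-0.373,-0.307,0.05,-0.145,-0.276,-0.958,0.5,-0.373,-0.307,0.05,-0.145,-0.276,-0.958,0.5]'
python3 - <<'E'
from h import *
w=camera("wrist");f=w["frame"][:,:,::-1].copy()
H,P=PR["D"]
for k in("tb","tf","bf"):
  for s in(1,-1):
    u=proj(w,pt(P,H,k,s))[0];print(k,s,u.round(1))
    cv2.circle(f,tuple(int(x) for x in u.round()),3,(0,0,255),1)
cv2.imwrite("pics/w1.png",f)
p,Rt=target("D",43,.06,.11);print(row(p,Rt))
E
```

```text
time_s: 2.82
eef_pos: [0.4418, 0.1251, 0.2064]
eef_rot: [0.142, -0.301, 0.942, 0.046]
wrist_force: [0.3, 0.7, -0.3]
opening: 0.502
grasp_force: 0.0
tb 1 [314.1 242.8]
tb -1 [201.2 242.5]
tf 1 [315.2 359.2]
tf -1 [199.3 358.9]
bf 1 [294.9 313. ]
bf -1 [221.7 312.8]
(array([-0.0002, -0.0011,  0.0001]), array([0.001, 0.   , 0.002]))
```

View pics/w1.png

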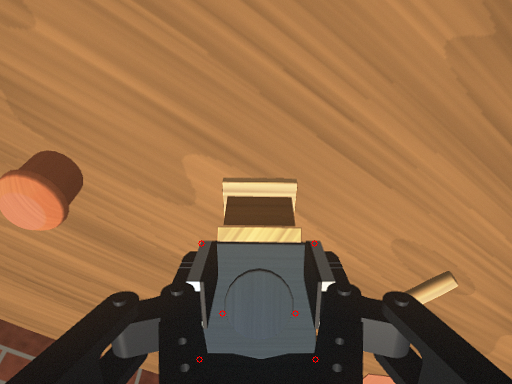

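The picture shows the dark lantern's top-back edge horizontal at row 242, columns about 203–315, matching my projection. The prop is centred at column 260, so the pose is good and I'll plan the approach and arc.

```bash
python3 - <<'E'
from h import *
for a in[(43,.06,0),(43,.01,0)]+[(l,0,0) for l in(43,40,37,34,31,28,26)]:
  p,Rt=target("D",*a);print(a,p.round(3),row(p,Rt)[0])
E
```

```text
(43, 0.06, 0) [0.443 0.124 0.096] [ 0.0323 -0.0011  0.1052]
(43, 0.01, 0) [0.482 0.152 0.111] [-0.0177 -0.0012  0.1052]
(43, 0, 0) [0.489 0.157 0.114] [-0.0277 -0.0012  0.1052]
(40, 0, 0) [0.494 0.161 0.119] [-0.0348 -0.0013  0.102 ]
(37, 0, 0) [0.499 0.164 0.124] [-0.0421 -0.0013  0.0991]
(34, 0, 0) [0.505 0.168 0.129] [-0.0496 -0.0013  0.0967]
(31, 0, 0) [0.51  0.172 0.133] [-0.0572 -0.0013  0.0946]
(28, 0, 0) [0.516 0.176 0.137] [-0.0648 -0.0013  0.0929]
(26, 0, 0) [0.519 0.178 0.139] [-0.07   -0.0013  0.092 ]
```

```bash
python3 -m jog '[0.02,-0.001,0.05,0,0,0,0.5,0.032,-0.001,0.105,0,0,0,0.5,0.032,-0.001,0.105,0,0,0,0.5,0.007,-0.001,0.105,0,0,0,0.5,-0.01,-0.001,0.105,0,0,0,0.5,-0.018,-0.001,0.105,0,0,0,0.5,-0.018,-0.001,0.105,0,0,0,0.5]'
python3 -m jog '[-0.003,0,0,0,0,0,0.5,-0.006,0,0,0,0,0,0.5,-0.009,0,0,0,0,0,0.5,-0.012,0,-0.001,0,0,0,0.5,-0.015,0,-0.002,0,0,0,0.5,-0.018,0,-0.004,0,0,0,0.5]'
```

```text
time_s: 3.75
eef_pos: [0.4832, 0.1513, 0.1132]
eef_rot: [0.144, -0.3, 0.942, 0.045]
wrist_force: [0.6, -0.2, 0.0]
opening: 0.498
grasp_force: 0.0
time_s: 4.5
eef_pos: [0.4953, 0.1603, 0.1205]
eef_rot: [0.142, -0.3, 0.942, 0.045]
wrist_force: [-0.1, -0.2, -0.1]
opening: 0.496
grasp_force: 0.1
```

```bash
python3 -m jog '[-0.003,0,-0.001,0,0,0,0.5,-0.006,0,-0.003,0,0,0,0.5,-0.009,0,-0.004,0,0,0,0.5,-0.012,0,-0.005,0,0,0,0.5,-0.015,0,-0.006,0,0,0,0.5,-0.015,0,-0.006,0,0,0,0.5]'
python3 - <<'E'
from h import *
w=camera("scene");cv2.imwrite("pics/s2.png",cv2.resize(w["frame"][150:290,200:380,::-1],None,fx=4,fy=4))
p,Rt=target("D",28,0);print(row(p,Rt))
E
```

```text
time_s: 5.25
eef_pos: [0.5058, 0.1676, 0.1308]
eef_rot: [0.142, -0.3, 0.942, 0.045]
wrist_force: [0.2, -0.6, -0.7]
opening: 0.499
grasp_force: 0.0
(array([-0.0141,  0.0009, -0.0022]), array([ 0., -0., -0.]))
```

View pics/s2.png

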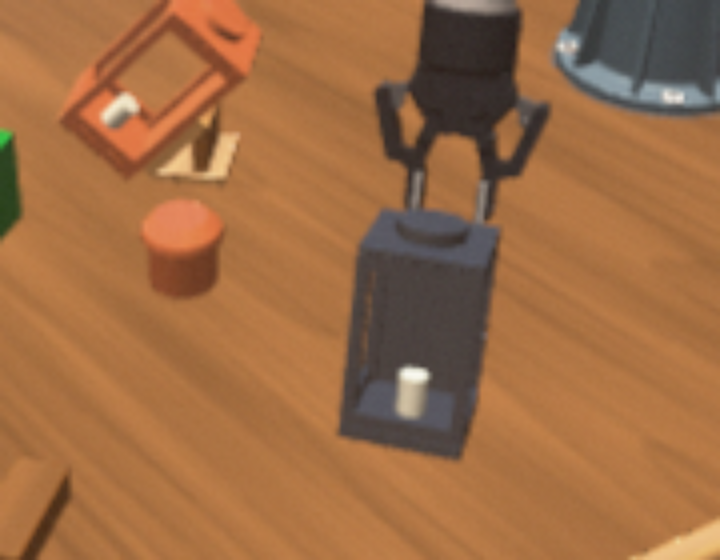

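The dark lantern (crop 420,340) has swung up evenly with both fingers behind its top; I'll push a little further.

```bash
python3 -m jog '[-0.003,0,0,0,0,0,0.5,-0.006,0,-0.001,0,0,0,0.5,-0.009,0,-0.001,0,0,0,0.5,-0.012,0,-0.002,0,0,0,0.5,-0.015,0,-0.002,0,0,0,0.5,-0.018,0,-0.002,0,0,0,0.5,-0.018,0,-0.002,0,0,0,0.5]'
python3 - <<'E'
from h import *
w=camera("scene");cv2.imwrite("pics/s3.png",cv2.resize(w["frame"][150:290,200:380,::-1],None,fx=4,fy=4))
p,Rt=target("D",43,.08,.14);print(row(p,Rt))
# predicted upright outline
H,P=PR["D"]
for x,y,z in[(.09,.045,0),(.09,-.045,0),(.09,.045,H),(.09,-.045,H),(0,.045,H),(0,-.045,H)]:
  c,n=np.cos(P[2]),np.sin(P[2]);u=proj(w,[P[0]+c*x-n*y,P[1]+n*x+c*y,z])[0];print(x,y,z,((u-[200,150])*4).round())
E
```

```text
time_s: 6.18
eef_pos: [0.5193, 0.1772, 0.1379]
eef_rot: [0.142, -0.3, 0.942, 0.045]
wrist_force: [0.0, 0.3, -0.1]
opening: 0.504
grasp_force: 0.0
(array([ 0.0797,  0.0009, -0.1216]), array([ 0., -0., -0.]))
0.09 0.045 0 [459. 489.]
0.09 -0.045 0 [337. 465.]
0.09 0.045 0.15 [476. 326.]
0.09 -0.045 0.15 [344. 303.]
0 0.045 0.15 [494. 250.]
0 -0.045 0.15 [371. 230.]
```

View pics/s3.png

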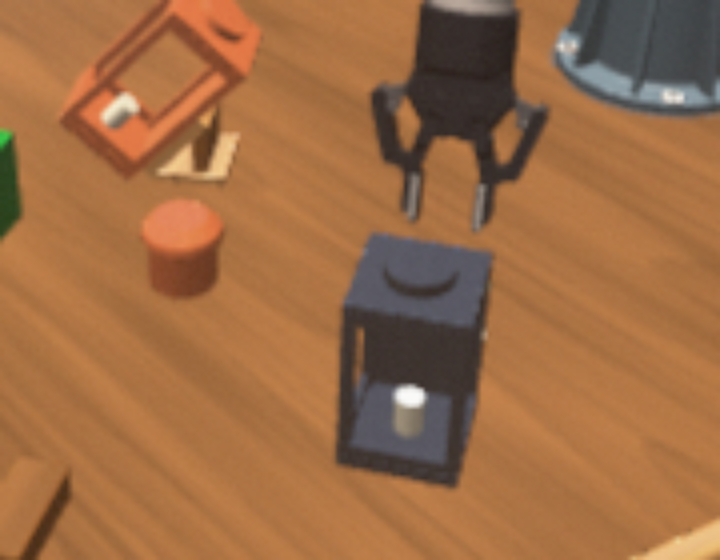

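The dark lantern stands upright and free, with base corners at (337,465) and (457,487) as predicted. Backing off towards copper.

```bash
python3 -m jog '[0.03,0,0,0,0,0,0.5,0.06,0,-0.04,0,0,0,0.5,0.08,0,-0.1,0,0,0,0.5,0.08,0,-0.12,0,0,0,0.5,0.08,0,-0.12,0,0,0,0.5]'
python3 - <<'E'
from h import *
p,Rt=target("C",43,.06,.11);print(p,row(p,Rt))
E
```

```text
time_s: 6.85
eef_pos: [0.4287, 0.112, 0.2308]
eef_rot: [0.145, -0.299, 0.942, 0.044]
wrist_force: [-0.2, -0.6, -0.4]
opening: 0.498
grasp_force: 0.0
[ 0.42276501 -0.06410797  0.22099089] (array([ 0.1046, -0.1404, -0.022 ]), array([0.428, 0.005, 1.384]))
```

```bash
python3 -m jog '[0.02,-0.03,-0.02,0.07,0,0.23,0.5,0.04,-0.05,-0.022,0.14,0.002,0.46,0.5,0.06,-0.08,-0.022,0.21,0.003,0.69,0.5,0.08,-0.11,-0.022,0.285,0.003,0.92,0.5,0.105,-0.14,-0.022,0.428,0.005,1.384,0.5,0.105,-0.14,-0.022,0.428,0.005,1.384,0.5,0.105,-0.14,-0.022,0.428,0.005,1.384,0.5,0.105,-0.14,-0.022,0.428,0.005,1.384,0.5,0.105,-0.14,-0.022,0.428,0.005,1.384,0.5,0.105,-0.14,-0.022,0.428,0.005,1.384,0.5,0.105,-0.14,-0.022,0.428,0.005,1.384,0.5]'
python3 - <<'E'
from h import *
w=camera("wrist");f=w["frame"][:,:,::-1].copy()
H,P=PR["C"]
for k in("tb","tf","bf"):
  for s in(1,-1):
    u=proj(w,pt(P,H,k,s))[0];print(k,s,u.round(1))
    cv2.circle(f,tuple(int(x) for x in u.round()),3,(255,0,0),1)
cv2.imwrite("pics/w2.png",f)
for a in[(43,.06,.11),(43,.06,0),(43,.01,0)]+[(l,0,0) for l in(43,40,37,34,31,28,26)]:
  p,Rt=target("C",*a);print(a,p.round(3),row(p,Rt)[0])
print(row(p,Rt)[1])
E
```

```text
time_s: 8.22
eef_pos: [0.4212, -0.0635, 0.2184]
eef_rot: [0.134, 0.399, 0.905, -0.061]
wrist_force: [0.8, 0.5, 0.5]
opening: 0.497
grasp_force: 0.0
tb 1 [319.1 246.9]
tb -1 [205.7 246.4]
tf 1 [320.2 363.9]
tf -1 [203.7 363.4]
bf 1 [296.4 312.4]
bf -1 [226.5 312.1]
(43, 0.06, 0.11) [ 0.423 -0.064  0.221] [-0.002   0.0008 -0.0019]
(43, 0.06, 0) [ 0.423 -0.064  0.111] [0.03   0.0011 0.1033]
(43, 0.01, 0) [ 0.455 -0.099  0.126] [-0.02    0.001   0.1031]
(43, 0, 0) [ 0.461 -0.107  0.129] [-0.03    0.001   0.1031]
(40, 0, 0) [ 0.466 -0.111  0.135] [-0.038   0.001   0.0994]
(37, 0, 0) [ 0.47  -0.117  0.14 ] [-0.0463  0.0009  0.0961]
(34, 0, 0) [ 0.475 -0.122  0.145] [-0.0548  0.0009  0.0933]
(31, 0, 0) [ 0.48  -0.128  0.15 ] [-0.0633  0.0009  0.0909]
(28, 0, 0) [ 0.486 -0.133  0.154] [-0.072   0.0009  0.0889]
(26, 0, 0) [ 0.489 -0.137  0.157] [-0.0779  0.0009  0.0879]
[-0.003 -0.004  0.002]
```

View pics/w2.png

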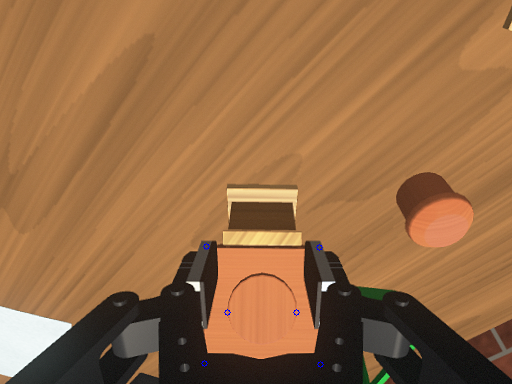

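The copper top-back edge is horizontal at row 247, centred at column 261 with the prop at 262, so it's well aligned. Pushing it the same way.

```bash
python3 -m jog '[0.02,0.001,0.05,0,0,0,0.5,0.03,0.001,0.103,0,0,0,0.5,0.03,0.001,0.103,0,0,0,0.5,0.005,0.001,0.103,0,0,0,0.5,-0.012,0.001,0.103,0,0,0,0.5,-0.02,0.001,0.103,0,0,0,0.5,-0.02,0.001,0.103,0,0,0,0.5]'
python3 -m jog '[-0.003,0,0,0,0,0,0.5,-0.006,0,0,0,0,0,0.5,-0.009,0,0,0,0,0,0.5,-0.012,0,-0.001,0,0,0,0.5,-0.015,0,-0.002,0,0,0,0.5,-0.018,0,-0.004,0,0,0,0.5,-0.021,0,-0.005,0,0,0,0.5,-0.024,0,-0.006,0,0,0,0.5,-0.027,0,-0.007,0,0,0,0.5,-0.03,0,-0.008,0,0,0,0.5,-0.033,0,-0.009,0,0,0,0.5,-0.036,0,-0.01,0,0,0,0.5,-0.039,0,-0.011,0,0,0,0.5,-0.042,0,-0.012,0,0,0,0.5,-0.045,0,-0.013,0,0,0,0.5,-0.048,0,-0.013,0,0,0,0.5,-0.051,0,-0.014,0,0,0,0.5,-0.051,0,-0.014,0,0,0,0.5]'
python3 - <<'E'
from h import *
w=camera("scene");cv2.imwrite("pics/s4.png",cv2.resize(w["frame"][110:250,180:360,::-1],None,fx=4,fy=4))
p,Rt=target("C",28,0);print(row(p,Rt))
H,P=PR["C"]
for x,y,z in[(.09,.045,0),(.09,-.045,0),(0,.045,0),(.09,.045,H),(.09,-.045,H),(0,.045,H),(0,-.045,H)]:
  c,n=np.cos(P[2]),np.sin(P[2]);u=proj(w,[P[0]+c*x-n*y,P[1]+n*x+c*y,z])[0];print(x,y,z,((u-[180,110])*4).round())
E
```

```text
time_s: 9.15
eef_pos: [0.4556, -0.0999, 0.1272]
eef_rot: [0.135, 0.4, 0.904, -0.061]
wrist_force: [-0.5, -0.3, 0.5]
opening: 0.5
grasp_force: 0.0
time_s: 11.4
eef_pos: [0.4854, -0.1327, 0.1546]
eef_rot: [0.135, 0.4, 0.905, -0.061]
wrist_force: [-0.5, -0.2, -0.3]
opening: 0.499
grasp_force: 0.0
(array([-0.0008, -0.0002,  0.0002]), array([-0.003, -0.004,  0.001]))
0.09 0.045 0 [116. 333.]
0.09 -0.045 0 [140. 285.]
0 0.045 0 [207. 340.]
0.09 0.045 0.17 [101. 174.]
0.09 -0.045 0.17 [128. 131.]
0 0.045 0.17 [199. 181.]
0 -0.045 0.17 [220. 138.]
```

View pics/s4.png

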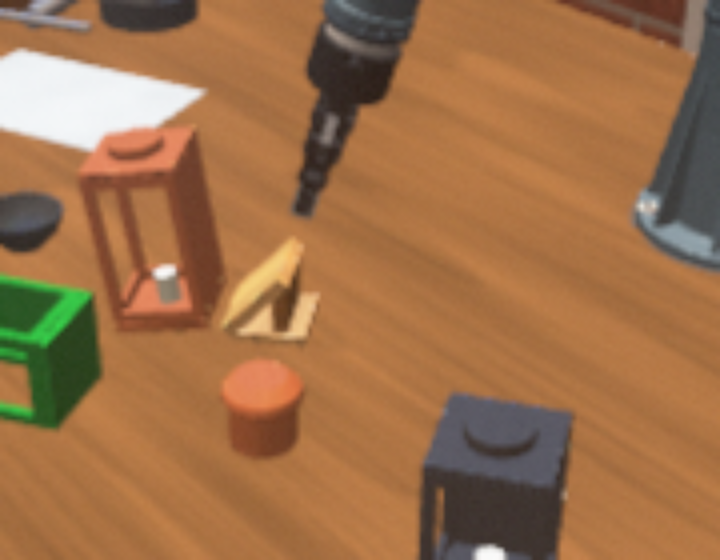

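The copper lantern (crop 150,230) has dropped off the prop and seems caught mid-rock, leaning slightly forward. I'll back off and look again.

```bash
python3 -m jog '[0.03,0,0,0,0,0,0.5,0.06,0,-0.04,0,0,0,0.5,0.08,0,-0.1,0,0,0,0.5,0.08,0,-0.12,0,0,0,0.5,0.08,0,-0.12,0,0,0,0.5,0.08,0,-0.12,0,0,0,0.5,0.08,0,-0.12,0,0,0,0.5,0.08,0,-0.12,0,0,0,0.5]'
python3 - <<'E'
from h import *
w=camera("scene");cv2.imwrite("pics/s5.png",cv2.resize(w["frame"][110:250,180:360,::-1],None,fx=4,fy=4))
E
```

```text
time_s: 12.45
eef_pos: [0.4099, -0.0499, 0.2446]
eef_rot: [0.133, 0.4, 0.905, -0.061]
wrist_force: [0.5, -0.4, -0.6]
opening: 0.496
grasp_force: 0.0
```

View pics/s5.png

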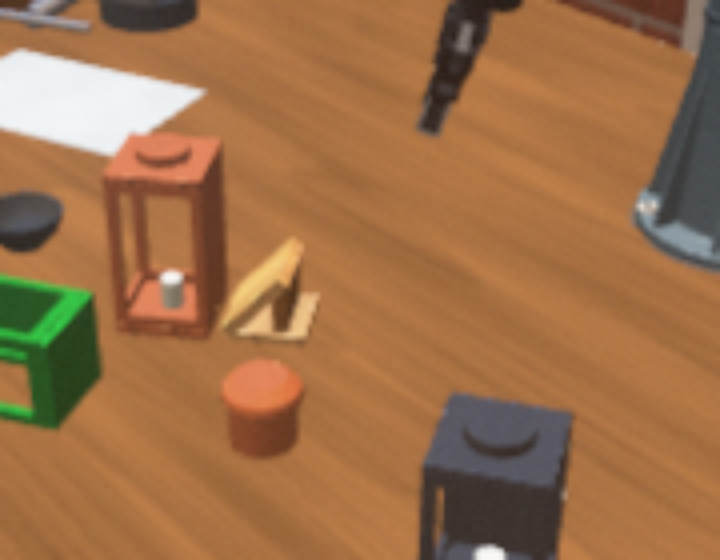

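Both lanterns now stand upright. The copper one's base corners at (117,332) and (210,337) match the predicted upright pose.

```bash
python3 -c "
from bench import *
print(hand_in())"
```

```text
the job is handed in; nothing more can be done
None
```

I tipped both lanterns up with the fingers and handed the job in at about 12.5 s; in the last pictures both stand upright on their spots, and I pushed nothing else, but no verdict came back.

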